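# Clamp the lid on the glaze mill jar

### The arm

A 6-joint arm with a two-finger parallel gripper is mounted at the origin on the work surface. World frame = base frame: x ahead of the robot, y to its left, z up, the work surface at z = 0. Lengths are in m, angles in rad, forces in N, time in s.
With the tool pointing down it reaches from about 0.4 to 0.825 m from the base axis. Payload 7 kg.
Tool frame: the origin (TCP) lies between the finger pads; the fingertips stand 25 mm ahead of it and the grasp point (between the pads) lies 6 mm ahead of it; z points along the fingers, y is the line along which they close (so a half turn about z gives the same grasp; the last joint's range is limited). The gripper opens to 85 mm and grips with 20 to 120 N. Pads are 22 mm wide; open, the fingers measure 114 mm over their backs; the gripper's body (76 mm by 85 mm) begins 54 mm behind the grasp point. The pads swing forward as they close: fully open they stand 13 mm farther back than shut.
Start: joints at [1.535, 0.359, 0.012, 0, -1.224, -0.288], TCP at [0.215, 0.64, 0.217] pointing down, gripper open.
Joint ranges: [-3.07, 3.07], [-1.43, 2.12], [-1.02, 1.25], [-3.03, 1.67], [-3.05, -0], [-3.03, 3.03]. Speed limits (rad/s): [2.39, 2.39, 3.01, 3.14, 3.14, 3.14].

### API

Orientations are given as a 3x3 rotation matrix whose columns are the frame's x, y, z axes.
In Python, from cell import r, optics, ticket gives the robot as it stands.
- The arm moves only by the shell command python3 -m inch 'ROWS' [OPENING]. ROWS is JSON, a list of rows, each a list of 2 entries, a list of its own where there are three numbers: the shift along the world's x, y, z in cm, then the turn about the world's z in rad. In form: [[[x, y, z], spin], ...]. A call has 1 to 5 rows; each row shifts and turns the commanded pose from where the row before left it; what a row does not reach is not made up. A row lasts 1/10 s, in which the tool goes at most 50 mm and 8.59 degrees, less where a joint would pass 70% of its speed; a pose out of reach is approached as far as the arm can. A call is refused whole if a number of a shift passes 5 or a number of a turn 0.15, either way. A call with a gripper value outside its range is refused whole. OPENING is the finger opening in cm, from 0 to 8.54, set as the call begins (- or left out, the last holds). The fingers move at their own pace and stop on an object; the grip force is fixed at half the most. Time passes only in rows, so rows that do not move let the fingers close. It gives the time, the measured TCP pose, the force, the opening and the grip force at its end, in the units of the state.
- r.read_state(): the state, without advancing time (a new reading comes with each control period).
- optics.camera(name): name is "side" or "top" or "wrist"; returns a dict with "image" (384x512x3 uint8, red, green, blue), "fx", "fy", "cx", "cy" (pixels), "R" (3x3) and "t" (3): a world point X has camera coordinates R X + t. Camera axes: x right, y down, z forward; pixel columns grow to the right and rows downward; lengths in m; the calibration is good to about 2 mm. A picture is of the moment at which its call begins. There is no depth.
- ticket.job_done(): hands the job in; it is judged then, once.
The state is a dict: "clock": time; "qpos": joint angles; "joint_vel": joint speeds; "joint_torque": joint torques, N m; "ee_pos": TCP position; "ee_rot": TCP orientation; "wrist_force": force on the tool from outside, world axes, zero at the start; "ft_torque": the same for the moment, N m; "grip_width": finger opening in m; "grip_force": force on a finger pad.
Only numpy, scipy, OpenCV 4.12 (cv2) and the standard library are available. Lean on these libraries where they do the work, as an engineer would, in place of code of your own. Each camera call takes 0.05 s, during which the arm holds its last target. There are 200 camera calls.

### The job

The porcelain jar of the vibrating glaze mill is filled and its lid is on; clamp it shut, ready for milling. Swing the red bridge over the lid until it is fully home, hooked round the other pillar, then screw the black knob down (clockwise) until its rubber foot touches the lid and about a quarter turn beyond, so that the lid is firmly clamped but not overtightened, and let go. Leave the other pots where they stand.

Things in the scene. Friction and masses are not known exactly. Their poses are not given: they have to be found in the camera images.
- lid: White porcelain lid, loose, already lying flat in the jar's mouth: disc 108 mm wide, 15 mm thick (lowest 3 mm a black rubber gasket), a round boss on top 44 mm wide and 28 mm high, and a spigot 8 mm deep in the mouth with 4 mm of play. Origin: on its axis at the gasket's underside, on the jar's rim, 117 mm above the bench; the boss's flat top, where the foot presses, is 43 mm above it; z up.
- frame: Fixed green vibrating mill with the white jar (128 mm wide) in its clamp frame: plate 150 x 250 x 12 mm (x, y, z), a housing 68 mm high on its -x side (to x = -185 mm), two steel pillars 16 mm thick, 255 mm high, on its y axis 105 mm either side of the jar. Origin: underside of the plate on the jar's axis. The bridge pivots on the +y pillar, opens to +x and hooks round the -y pillar; z up.
- jar_mouth (a point): Centre of the jar's rim, 117 mm above the bench, on the jar's axis; the lid's origin lies here, within 2 mm.
- bridge (a joint): Angle (rad) of the red swing bridge: a bar 28 mm wide, 209 to 227 mm above the bench, turning level about the +y pillar. 0 = closed against its stop: it lies along the frame's -y from the pivot, the screw over the jar's axis, the hook round the -y pillar. Positive = open, anticlockwise from above, up to 2.3. It stays where left (friction 0.15 N m: 1.5 N at the knob).
- bridge_pivot (a point): The bridge's pivot axis, at the middle of its thickness, on the +y pillar. The screw's axis is 105 mm from it along the bar.
- knob_center (a point): Centre of the black knurled round knob on the clamp screw's axis: 56 mm wide, 28 mm high (top and bottom 14 mm from here), never less than 12 mm above the bar. Clockwise from above = down, 12 mm a turn; knob, screw and foot go down together, 1.3 to 1.9 turns in all from the start. Turning takes 0.2 N m, plus about 0.002 N m per newton at the foot; it stays where left.
- foot: Rubber foot at the lower end of the clamp screw: a black disc 36 mm wide that does not turn with it. Origin: centre of its underside, 99 mm below point knob_center while it is free. Once it touches it gives like a stiff spring, about 15 N for each mm that the screw goes on, and its distance below the knob shrinks by as much. It starts 13 to 19 mm above the level of the boss's top, so it clears the lid as the bridge swings.
- bowl: Bystander: raw clay bowl, 104 mm wide, 48 mm high; origin under its centre.
- beaker: Bystander: raw clay beaker, 72 mm wide, 62 mm high; origin under its centre.
- mug: Bystander: white mug, 80 mm wide, 88 mm high; origin under its centre.
- glaze_jar: Bystander: white jar with black cap, 68 mm wide, 85 mm high; origin under its centre.
- tiles: Bystander: block of bisque tiles, 100 x 100 x 24 mm; origin under its centre.
- small_pot: Bystander: small raw clay pot, 80 mm wide, 68 mm high; origin under its centre.
Not all that is in view belongs to the job. Leave any blue or turquoise look-alike of the lid alone.

How it is judged:
On the way, in this order (a step that is already met when the one before it is completed fails the run):
1. the bridge is swung fully home over the lid, hooked round the other pillar (value of joint bridge below 0.04 rad), for 0.2 s.
2. the rubber foot presses firmly on the lid (contact force between foot and lid above 15 N), for 0.2 s.
At the end, for the whole second after the job is handed in: The lid sits in the jar's mouth (its origin within 7 mm of jar_mouth, tilted less than 0.05 rad) and at rest, the bridge is closed (less than 0.04 rad from its stop) and the rubber foot presses on the lid with 15 to 110 N (about 0.1 to 0.6 turn beyond first touch), the robot touching nothing (distance between lid and jar_mouth below 0.007 m and angle between lid's own z axis and vertical below 0.05 rad and value of joint bridge below 0.04 rad and contact force between foot and lid between 15 and 110 N and linear speed of lid below 0.01 m/s).
It fails at once if the screw is wrung down so hard that the lid would crack (over 140 N) (contact force between foot and lid above 140 N).
It fails at once if another pot is shifted by more than 25 mm (distance of any of bowl, beaker, mug, glaze_jar, tiles, small_pot from where it was at the start of the episode above 0.025 m).
It also fails if it takes over 72 s, if anything falls off the work surface, if the arm or the gripper's body presses on something with over 40 N, if the wrist force passes 120 N, or if a joint passes its speed limit or range.

## Working session

There is one attempt and no reset: what is moved stays moved. The work goes in short steps, Python scripts to look and compute and a shell command to move; the robot and the scene stay as the last step left them, time stands still between calls to the robot, and variables do not carry over. Pictures are saved under pics/ and viewed, at most 10 in all, crops included, and the job is handed in when it is done.

```bash
mkdir -p pics; ls
python3 - <<'E'
from cell import r, optics, ticket
import cv2,numpy as np
s=r.read_state()
for k in s: print(k,np.round(s[k],3).tolist())
ims=[]
for n in ("side","top"):
    c=optics.camera(n); cv2.imwrite(f"pics/{n}0.png",c["image"][:,:,::-1]); 
    print(n,c["fx"],c["cx"],c["cy"],np.round(c["R"],3).tolist(),np.round(c["t"],3).tolist())
E
```

```text
pics
clock 0.0
qpos [1.535, 0.359, 0.011, -0.0, -1.224, -0.288]
joint_vel [-0.001, -0.001, -0.001, 0.002, -0.001, -0.001]
joint_torque [0.001, -58.332, 29.342, 6.936, -0.006, 0.0]
ee_pos [0.215, 0.639, 0.216]
ee_rot [[0.948, -0.318, -0.0], [-0.318, -0.948, -0.002], [0.0, 0.002, -1.0]]
wrist_force [-0.716, 0.757, 0.587]
ft_torque [0.058, 0.036, 0.037]
grip_force 0.0
grip_width 0.086
side 465.5871009056496 256.0684401768942 199.850541400067 [[0.676, -0.737, -0.019], [-0.446, -0.388, -0.807], [0.587, 0.553, -0.591]] [-0.354, 0.384, 1.332]
top 427.9766811347116 248.0857994762185 188.7675308174976 [[0.028, -1.0, -0.005], [-0.998, -0.028, -0.054], [0.054, 0.006, -0.999]] [-0.016, 0.535, 1.374]
```

View pics/top0.png

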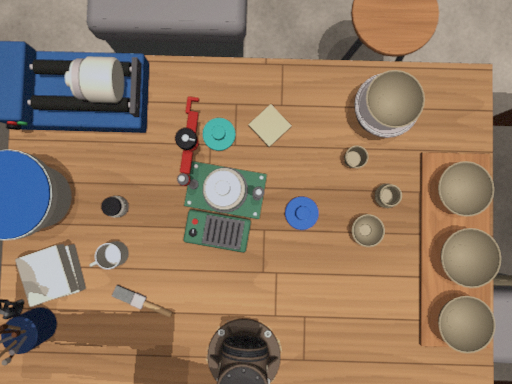

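View pics/side0.png

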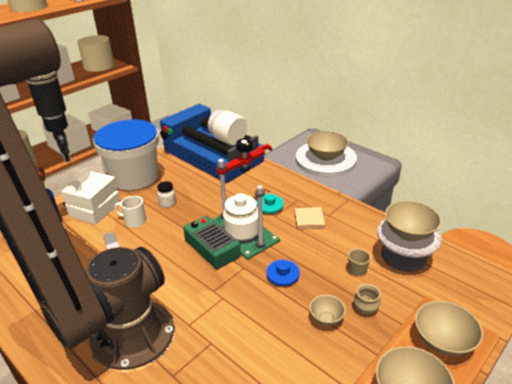

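```bash
cat > h.py <<'E'
import numpy as np,cv2
from cell import r,optics,ticket
def ray(c,u,v):
    R=np.array(c["R"]);t=np.array(c["t"])
    d=R.T@np.array([(u-c["cx"])/c["fx"],(v-c["cy"])/c["fy"],1]); return -R.T@t,d
def plane(c,u,v,z):
    o,d=ray(c,u,v); return o+d*(z-o[2])/d[2]
def proj(c,X):
    p=np.array(c["R"])@X+np.array(c["t"]); return np.array([c["fx"]*p[0]/p[2]+c["cx"],c["fy"]*p[1]/p[2]+c["cy"]])
def tri(c1,p1,c2,p2):
    (a,d),(b,e)=ray(c1,*p1),ray(c2,*p2)
    s=np.linalg.lstsq(np.c_[d,-e],b-a,rcond=None)[0]; P,Q=a+d*s[0],b+e*s[1]
    return (P+Q)/2,np.linalg.norm(P-Q)
E
python3 - <<'E'
import cv2,numpy as np
a=cv2.imread("pics/top0.png")[85:255,160:285]; b=cv2.imread("pics/side0.png")[130:270,175:295]
a=cv2.resize(a,None,fx=3,fy=3,interpolation=2);b=cv2.resize(b,None,fx=3.3,fy=3.3,interpolation=2)
o=np.zeros((max(a.shape[0],b.shape[0]),a.shape[1]+b.shape[1],3),np.uint8)
o[:a.shape[0],:a.shape[1]]=a;o[:b.shape[0],a.shape[1]:]=b;print(o.shape,a.shape);cv2.imwrite("pics/crop.png",o)
E
```

```text
(510, 771, 3) (510, 375, 3)
```

View pics/crop.png

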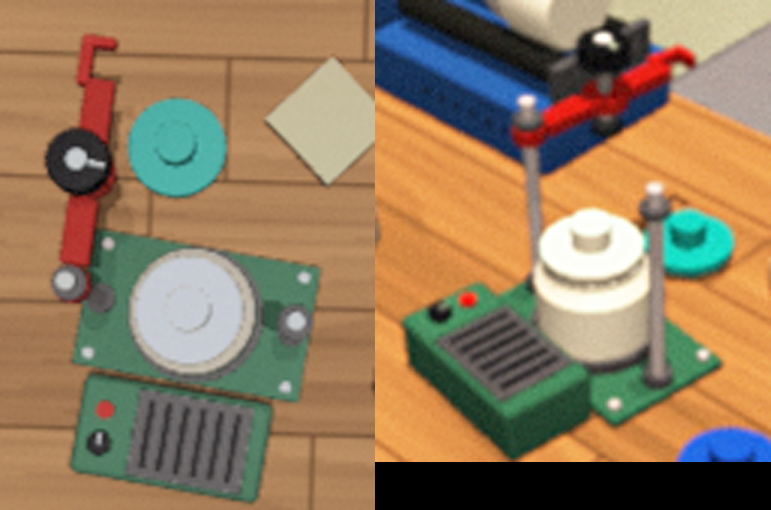

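Run:
```python
from h import *
np.set_printoptions(precision=4,suppress=True)
T=optics.camera("top");S=optics.camera("side")
print("knob tri",tri(T,(186.3,138.3),S,(244.1,144.5)))
P=plane(T,182.7,178.7,.26);Q=plane(T,258.3,192,.26);B=plane(T,222.7,188,.16)
print("piv",P,"pil2",Q,"mid",(P+Q)/2,"dist",np.linalg.norm(P-Q),"boss",B)
K=plane(T,186.3,138.3,.285);print("knob",K,np.linalg.norm((K-P)[:2]))
a=np.arctan2(*(Q-P)[1::-1][:2]);b=np.arctan2(*(K-P)[1::-1][:2]);print(a,b,b-a)
# refined knob blob
for n,c,(u,v) in(("T",T,(186,138)),("S",S,(244,144))):
    g=c["image"].astype(int);m=(g.max(2)<60).astype(np.uint8)
    k,l,s,ce=cv2.connectedComponentsWithStats(m); d=[(s[i][4],s[i][:4].tolist(),ce[i]) for i in range(1,k) if s[i][4]>40 and np.hypot(*(ce[i]-(u,v)))<25];print(n,d)
```

```text
knob tri (array([0.6494, 0.1644, 0.2795]), np.float64(0.00042376516540489664))
piv [0.5437 0.173  0.26  ] pil2 [ 0.5137 -0.0301  0.26  ] mid [0.5287 0.0714 0.26  ] dist 0.20529744566367797 boss [0.5271 0.0718 0.16  ]
knob [0.6486 0.1634 0.285 ] 0.10534405622194282
-1.7170820651607372 -0.09113893815736916 1.6259431270033682
T [(np.int32(280), [176, 128, 21, 22], array([185.6857, 138.9286]))]
S [(np.int32(776), [182, 125, 76, 36], array([219.3028, 142.6701])), (np.int32(43), [240, 165, 11, 7], array([244.3488, 168.093 ]))]
```

```bash
python3 -m inch '[[[0,0,5],0],[[0,0,5],0],[[1.5,-1.6,4],0.1],[[3.3,-3.6,0],0.1],[[3.3,-3.6,0],0.1]]' 8.5 >/dev/null; python3 -m inch '[[[3.3,-3.6,0],0.1],[[3.3,-3.6,0],0.1],[[3.3,-3.6,0],0.1],[[3.3,-3.6,0],0.1],[[3.3,-3.6,0],0.1]]' >/dev/null;  python3 -m inch '[[[3.3,-3.6,0],0.1],[[3.3,-3.6,0],0.1],[[3.3,-3.6,0],0.1],[[3.3,-3.6,0],0.1],[[0,0,0],0]]'; python3 -c "
from h import *
print(np.round(r.read_state()['qpos'],3))"
```

```text
clock: 1.7
ee_pos: [0.5955, 0.2235, 0.3557]
ee_rot: [[0.641, 0.768, -0.001], [0.768, -0.641, -0.002], [-0.002, 0.0, -1.0]]
wrist_force: [-0.7, -0.5, 0.4]
grip_width: 0.0853
grip_force: 0.0
[ 6.660e-01  2.440e-01  1.590e-01  1.000e-03 -1.488e+00  1.780e+00]
```

```bash
python3 -m inch '[[[2.7,-3,0],0.15],[[2.65,-2.95,0],0.15],[[0,0,0],0.15],[[0,0,0],0]]'
python3 - <<'E'
from h import *
c=optics.camera("wrist");cv2.imwrite("pics/w1.png",c["image"][:,:,::-1])
s=r.read_state();print(s["qpos"],proj(c,np.array([.649,.1637,.289])))
E
```

```text
clock: 2.1
ee_pos: [0.6465, 0.1677, 0.356]
ee_rot: [[0.242, 0.97, -0.001], [0.97, -0.242, -0.0], [-0.001, -0.001, -1.0]]
wrist_force: [0.7, 1.1, 0.9]
grip_width: 0.0852
grip_force: 0.0
[ 5.46066182e-01  2.99128283e-01  2.35390533e-01 -2.04391750e-04
 -1.50782576e+00  2.34679379e+00] [264.82533488 201.26587804]
```

View pics/w1.png

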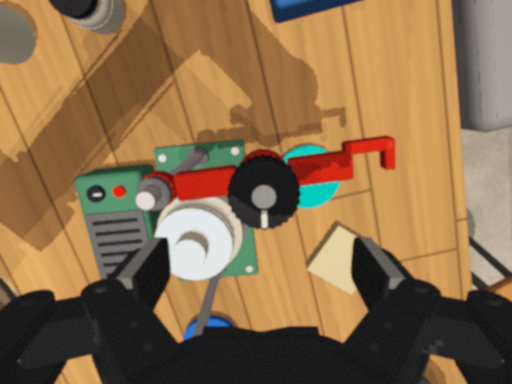

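Run:
```python
from h import *
np.set_printoptions(precision=4,suppress=True)
c=optics.camera("wrist");T=optics.camera("top")
print(plane(c,264,195,.289),plane(c,264.5,190.5,.277),plane(T,186.3,138.3,.289),plane(T,185.9,138.7,.289))
print(tri(c,(264,195),T,(185.6,138.3)), r.read_state()["ee_pos"])
```

```text
[0.6492 0.1693 0.289 ] [0.6498 0.1694 0.277 ] [0.6479 0.1628 0.289 ] [0.6468 0.1638 0.289 ]
(array([0.649 , 0.1663, 0.2795]), np.float64(0.0009100678295422684)) [0.6459 0.169  0.3569]
```

```bash
python3 -m inch '[[[0.2,-0.15,-3],0],[[0,0,-3],0],[[0,0,-1.7],0],[[0,0,0],0],[[0,0,0],0]]'; python3 -m inch '[[[0,0,0],0],[[0,0,0],0],[[0,0,0],0],[[0,0,0],0],[[0,0,0],0]]' 4.5; python3 -c "
from h import *
for i in range(1): cv2.imwrite('pics/w2.png',optics.camera('side')['image'][90:270,150:350,::-1])
print(r.read_state()['qpos'])"
```

```text
clock: 2.75
ee_pos: [0.6483, 0.1675, 0.2808]
ee_rot: [[0.243, 0.97, 0.001], [0.97, -0.243, -0.0], [0.0, 0.001, -1.0]]
wrist_force: [0.0, 0.4, 0.1]
grip_width: 0.085
grip_force: 0.0
clock: 3.25
ee_pos: [0.6483, 0.1669, 0.28]
ee_rot: [[0.242, 0.97, 0.0], [0.97, -0.242, 0.0], [0.0, 0.0, -1.0]]
wrist_force: [-0.3, 0.6, 0.4]
grip_width: 0.045
grip_force: 0.0
[ 5.42468658e-01  3.19777965e-01  9.75722382e-02  2.57048137e-06
 -1.34840660e+00  2.35434036e+00]
```

Run:
```python
from h import *
a=cv2.imread("pics/w2.png");a=cv2.resize(a,None,fx=2.4,fy=2.4,interpolation=2)
b=optics.camera("wrist")["image"][:,:,::-1][60:340,100:420]
o=np.zeros((432,800,3),np.uint8);o[:a.shape[0],:480]=a[:432];o[:280,480:]=b;cv2.imwrite("pics/c2.png",o)
```

```text
(no output)
```

View pics/c2.png

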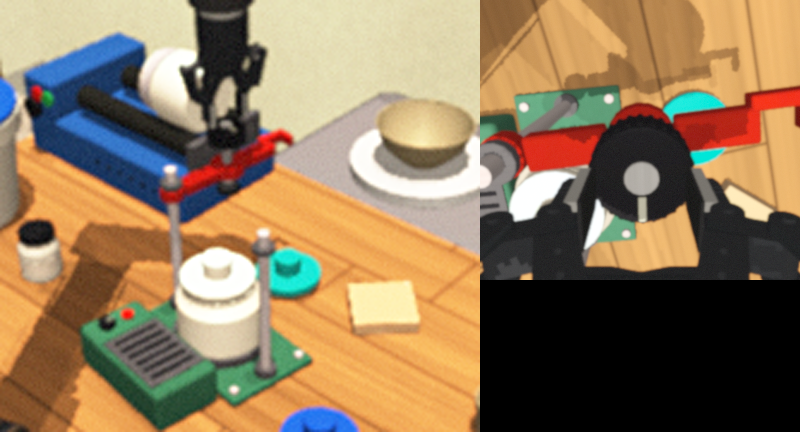

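Run:
```python
from h import *
np.set_printoptions(precision=4,suppress=True)
S=optics.camera("side");W=optics.camera("wrist");T=optics.camera("top")
s=r.read_state();p=s["ee_pos"];y=np.array(s["ee_rot"])[:,1]
f=lambda q:(q-[100,60]+[480,0]).round(); g=lambda q:((q-[150,90])*2.4).round()
for z in(-.025,-.01,0,.02):
    for k in(-.0225,.0225): X=p+[0,0,z]+k*y; print(z,k,"W",f(proj(W,X)),"S",g(proj(S,X)),"T",proj(T,X))
cv2.imwrite("pics/t2.png",T["image"][:,:,::-1])
# knob hub now
print(plane(W,100+640-480,60+178,.289),plane(W,260,238,.275),proj(S,np.array([.648,.167,.289])),g(proj(S,np.array([.648,.167,.289]))))
o,d=ray(W,260,238);print(o,d)
```

```text
-0.025 -0.0225 W [605. 156.] S [212. 150.] T [184.3702 148.2609]
-0.025 0.0225 W [676. 156.] S [238. 141.] T [188.9829 132.3313]
-0.01 -0.0225 W [602. 165.] S [211. 141.] T [183.5055 147.4259]
-0.01 0.0225 W [679. 165.] S [237. 132.] T [188.1805 131.2891]
0 -0.0225 W [600. 172.] S [211. 135.] T [182.9164 146.857 ]
0 0.0225 W [681. 172.] S [237. 126.] T [187.6338 130.5789]
0.02 -0.0225 W [595. 189.] S [211. 123.] T [181.7062 145.6884]
0.02 0.0225 W [686. 189.] S [237. 114.] T [186.5108 129.1203]
[0.6483 0.1677 0.289 ] [0.6468 0.1615 0.275 ] [243.2675 142.0279] [224. 125.]
[0.665  0.2333 0.437 ] [-0.1037 -0.4079 -0.921 ]
```

```bash
python3 -m inch '[[[0,0,0],0],[[0,0,0],0],[[0,0,0],0],[[0,0,0],0]]' 2.5
python3 - <<'E'
from h import *
s=r.read_state();print(s["grip_width"],s["grip_force"],s["wrist_force"])
cv2.imwrite("pics/w3.png",optics.camera("wrist")["image"][:,:,::-1])
E
```

```text
clock: 3.9
ee_pos: [0.6483, 0.1669, 0.2798]
ee_rot: [[0.242, 0.97, -0.0], [0.97, -0.242, 0.0], [0.0, -0.0, -1.0]]
wrist_force: [0.7, 0.2, 0.3]
grip_width: 0.0248
grip_force: 0.0
0.024818728624213207 0.0 [0.73614224 0.17482296 0.34162936]
```

View pics/w3.png

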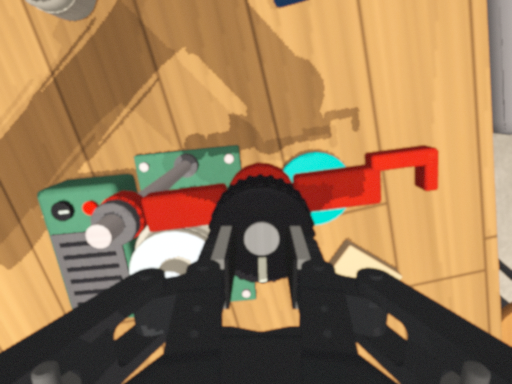

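```bash
python3 -m inch '[[[0,0,0],0],[[0,0,0],0],[[0,0,0],0],[[0,0,0],0]]' 8.5;  python3 -m inch '[[[0,0,-1],0],[[0,0,-1],0],[[0,0,0],0]]'; python3 -m inch '[[[0,0,0],0],[[0,0,0],0],[[0,0,0],0],[[0,0,0],0],[[0,0,0],0]]' 4.5
```

```text
clock: 4.35
ee_pos: [0.6483, 0.1669, 0.2798]
ee_rot: [[0.242, 0.97, -0.0], [0.97, -0.242, -0.0], [-0.0, -0.0, -1.0]]
wrist_force: [-0.6, -0.0, -0.9]
grip_width: 0.0812
grip_force: 0.0
clock: 4.65
ee_pos: [0.6472, 0.1666, 0.2572]
ee_rot: [[0.242, 0.97, -0.004], [0.97, -0.242, -0.001], [-0.002, -0.003, -1.0]]
wrist_force: [-0.1, 0.1, -1.9]
grip_width: 0.0851
grip_force: 0.0
clock: 5.15
ee_pos: [0.6487, 0.1669, 0.2607]
ee_rot: [[0.242, 0.97, 0.001], [0.97, -0.242, 0.0], [0.001, 0.001, -1.0]]
wrist_force: [-0.3, -0.1, 4.1]
grip_width: 0.0535
grip_force: 63.4
```

Run:
```python
from h import *
a=optics.camera("side")["image"][:,:,::-1][60:200,180:310];a=cv2.resize(a,None,fx=3,fy=3,interpolation=2)
b=optics.camera("wrist")["image"][:,:,::-1][100:380,60:460]
o=np.zeros((420,790,3),np.uint8);o[:,:390]=a;o[:280,390:]=b;cv2.imwrite("pics/c4.png",o)
```

```text
(no output)
```

View pics/c4.png

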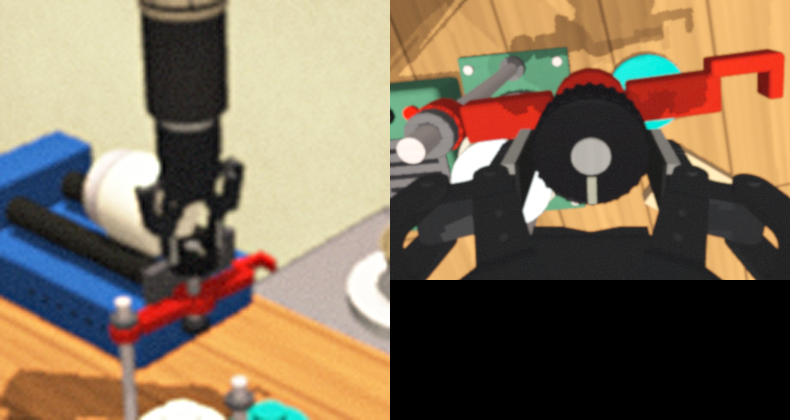

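```bash
python3 -m inch '[[[0,0,0],0],[[0,0,0],0],[[0,0,0],0]]' 8.5;  python3 -m inch '[[[0,0,-0.5],0],[[0,0,-0.5],0],[[0,0,0],0]]'; python3 -m inch '[[[0,0,0],0],[[0,0,0],0],[[0,0,0],0],[[0,0,0],0],[[0,0,0],0]]' 4.5
```

```text
clock: 5.55
ee_pos: [0.6481, 0.1669, 0.2593]
ee_rot: [[0.242, 0.97, -0.001], [0.97, -0.242, -0.0], [-0.0, -0.001, -1.0]]
wrist_force: [0.4, 0.1, -0.5]
grip_width: 0.0854
grip_force: 0.0
clock: 5.85
ee_pos: [0.6477, 0.1668, 0.2484]
ee_rot: [[0.242, 0.97, -0.002], [0.97, -0.242, -0.001], [-0.001, -0.002, -1.0]]
wrist_force: [-0.6, -0.1, 0.4]
grip_width: 0.0851
grip_force: 0.0
clock: 6.35
ee_pos: [0.6486, 0.1669, 0.2504]
ee_rot: [[0.242, 0.97, 0.001], [0.97, -0.242, 0.0], [0.0, 0.001, -1.0]]
wrist_force: [1.3, 0.1, 3.0]
grip_width: 0.0543
grip_force: 63.6
```

Run:
```python
import numpy as np
P=np.array([.5434,.1753]);a=-.08-np.linspace(0,1.637,12);X=(P+.1053*np.c_[np.cos(a),np.sin(a)])*100
print(np.diff(X,axis=0).round(2).tolist(),X[-1])
```

```text
[[-0.24, -1.55], [-0.47, -1.49], [-0.68, -1.41], [-0.89, -1.29], [-1.07, -1.15], [-1.22, -0.98], [-1.36, -0.78], [-1.46, -0.57], [-1.53, -0.35], [-1.56, -0.12], [-1.56, 0.11]] [52.80595415  7.11234175]
```

```bash
python3 -m inch '[[[-0.24,-1.55,0],-0.149],[[-0.47,-1.49,0],-0.149],[[-0.68,-1.41,0],-0.149],[[-0.89,-1.29,0],-0.149]]'; python3 -m inch '[[[-1.07,-1.15,0],-0.149],[[-1.22,-0.98,0],-0.149],[[-1.36,-0.78,0],-0.149],[[-1.46,-0.57,0],-0.149]]';python3 -m inch '[[[-1.53,-0.35,0],-0.149],[[-1.56,-0.12,0],-0.149],[[0,0,0],0]]'; python3 -c "
from h import *
print(r.read_state()['qpos'])"
```

```text
clock: 6.75
ee_pos: [0.6248, 0.1107, 0.2503]
ee_rot: [[0.749, 0.663, 0.0], [0.663, -0.749, 0.003], [0.002, -0.002, -1.0]]
wrist_force: [-6.6, 8.6, 8.1]
grip_width: 0.0543
grip_force: 64.3
clock: 7.15
ee_pos: [0.5739, 0.0775, 0.2503]
ee_rot: [[0.992, 0.129, 0.002], [0.129, -0.992, 0.005], [0.002, -0.005, -1.0]]
wrist_force: [-4.9, 13.9, 6.6]
grip_width: 0.0545
grip_force: 64.4
clock: 7.45
ee_pos: [0.5428, 0.0735, 0.2504]
ee_rot: [[0.986, -0.168, 0.003], [-0.168, -0.986, 0.007], [0.002, -0.007, -1.0]]
wrist_force: [0.8, 11.6, -0.6]
grip_width: 0.0541
grip_force: 64.5
[ 0.4887149   0.1256701  -0.21873112 -0.00502381 -1.22051861  0.915244  ]
```

```bash
python3 -m inch '[[[-0.8,0.15,0],-0.075],[[-0.76,0.15,0],-0.075],[[0,0,0],0]]'; python3 -m inch '[[[-0.3,0.05,0],-0.03],[[0,0,0],0]]';python3 - <<'E'
from h import *
s=r.read_state();print(s["qpos"],s["ft_torque"])
a=optics.camera("top")["image"][:,:,::-1][150:230,165:295];a=cv2.resize(a,None,fx=3,fy=3,interpolation=2)
b=optics.camera("wrist")["image"][:,:,::-1][50:350,60:460]
o=np.zeros((300,790,3),np.uint8);o[:240,:390]=a;o[:300,390:]=b;cv2.imwrite("pics/c5.png",o)
E
```

```text
clock: 7.75
ee_pos: [0.5287, 0.0751, 0.2503]
ee_rot: [[0.951, -0.31, 0.004], [-0.31, -0.951, 0.004], [0.002, -0.005, -1.0]]
wrist_force: [2.9, 5.4, -0.0]
grip_width: 0.0543
grip_force: 65.5
clock: 7.95
ee_pos: [0.5278, 0.0754, 0.2504]
ee_rot: [[0.941, -0.337, 0.007], [-0.337, -0.941, 0.003], [0.005, -0.005, -1.0]]
wrist_force: [10.7, 2.5, -5.2]
grip_width: 0.054
grip_force: 65.1
[ 5.10170335e-01  9.85488529e-02 -2.52405325e-01  4.93736120e-04
 -1.21251123e+00  7.16652885e-01] [ 1.29870749 -4.2265505   0.07613165]
```

View pics/c5.png

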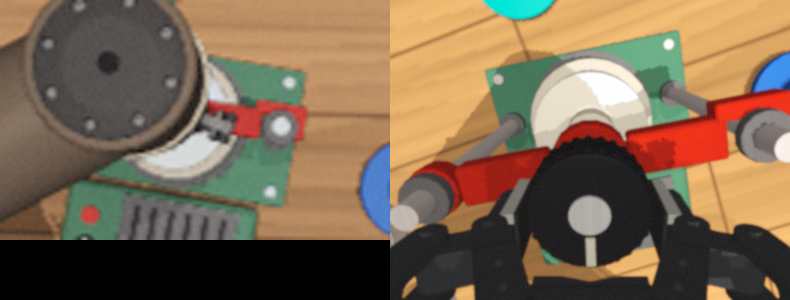

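```bash
python3 -m inch '[[[0.2,0.15,-0.03],-0.1],[[0,0,-0.03],-0.15],[[0,0,-0.03],-0.15],[[0,0,-0.03],-0.15],[[0,0,-0.03],-0.15]]';  python3 -m inch '[[[0,0,-0.03],-0.15],[[0,0,-0.03],-0.15],[[0,0,-0.03],-0.15],[[0,0,-0.03],-0.15],[[0,0,-0.03],-0.15]]'; python3 -c "
from h import *
s=r.read_state();print(s['qpos'],s['ft_torque'])"
```

```text
clock: 8.55
ee_pos: [0.5287, 0.0758, 0.249]
ee_rot: [[0.498, -0.867, 0.004], [-0.867, -0.498, 0.001], [0.001, -0.004, -1.0]]
wrist_force: [5.8, 0.8, -1.5]
grip_width: 0.0541
grip_force: 65.7
clock: 9.05
ee_pos: [0.5291, 0.0757, 0.2476]
ee_rot: [[-0.226, -0.974, 0.005], [-0.974, 0.226, 0.001], [-0.002, -0.004, -1.0]]
wrist_force: [7.5, -0.0, -1.1]
grip_width: 0.0541
grip_force: 65.6
[ 0.51005026  0.10397419 -0.25303738  0.00133999 -1.20900964 -0.73898891] [-0.07815549 -3.04721062  0.21501427]
```

```bash
python3 -m inch '[[[0,0,-0.03],-0.15],[[0,0,-0.03],-0.15],[[0,0,-0.03],-0.15],[[0,0,-0.03],-0.15],[[0,0,-0.03],-0.15]]';  python3 -m inch '[[[0,0,-0.03],-0.15],[[0,0,-0.03],-0.15],[[0,0,-0.03],-0.15],[[0,0,-0.03],-0.15],[[0,0,-0.03],-0.15]]';  python3 -m inch '[[[0,0,-0.03],-0.15],[[0,0,-0.03],-0.15],[[0,0,-0.03],-0.15],[[0,0,0],0]]';python3 -c "
from h import *
s=r.read_state();print(s['qpos'],s['ft_torque'])"
```

```text
clock: 9.55
ee_pos: [0.5293, 0.0753, 0.2461]
ee_rot: [[-0.83, -0.558, 0.005], [-0.558, 0.83, 0.001], [-0.004, -0.002, -1.0]]
wrist_force: [8.2, -0.9, -1.4]
grip_width: 0.0539
grip_force: 65.6
clock: 10.05
ee_pos: [0.5292, 0.0751, 0.2447]
ee_rot: [[-0.988, 0.157, 0.005], [0.157, 0.988, 0.0], [-0.005, 0.001, -1.0]]
wrist_force: [8.6, -2.3, -0.9]
grip_width: 0.0539
grip_force: 65.7
clock: 10.45
ee_pos: [0.5291, 0.075, 0.2438]
ee_rot: [[-0.821, 0.571, 0.004], [0.571, 0.821, 0.0], [-0.004, 0.003, -1.0]]
wrist_force: [8.1, -2.5, 0.0]
grip_width: 0.0542
grip_force: 65.8
[ 5.09510374e-01  1.06228995e-01 -2.59465257e-01  2.24443864e-03
 -1.20113827e+00 -2.68854342e+00] [-1.06683099 -2.87515136 -0.17087615]
```

```bash
python3 -m inch '[[[0,0,0],0],[[0,0,0],0],[[0,0,0],0],[[0,0,0],0],[[0.2,0,0],0.15]]' 8.5
python3 -m inch '[[[0,0,0],0.15],[[0,0,0],0.15],[[0,0,0],0.15],[[0,0,0],0.15],[[0,0,0],0.15]]'
python3 -m inch '[[[0,0,0],0.15],[[0,0,0],0.15],[[0,0,0],0.15],[[0,0,0],0.15],[[0,0,0],0.15]]' >/dev/null
python3 -m inch '[[[0,0,0],0.15],[[0,0,0],0.15],[[0,0,0],0.15],[[0,0,0],0.15],[[0,0,0],0.15]]' >/dev/null
python3 -m inch '[[[0,0,0],0.15],[[0,0,0],0.15],[[0,0,0],0.15],[[0,0,0],0.15],[[0,0,0],0.15]]' >/dev/null
python3 -m inch '[[[0,0,0],0.15],[[0,0,0],0.15],[[0,0,0],0.15],[[0,0,0],0.15],[[0,0,0],0.15]]' >/dev/null
python3 -m inch '[[[0,0,0],0.15],[[0,0,0],0.15],[[0,0,0],0.15],[[0,0,0],0.15],[[0,0,0],0.15]]' >/dev/null
python3 -m inch '[[[0,0,0],0.15],[[0,0,0],0.15],[[0,0,0],0.15],[[0,0,0],0.15],[[0,0,0],0.15]]' >/dev/null
python3 -m inch '[[[0,0,0],0.1],[[0,0,0],0],[[0,0,0],0]]'
python3 - <<'E'
from h import *
s=r.read_state();print(s['qpos'],s['ft_torque'])
a=optics.camera("side")["image"][:,:,::-1][110:270,170:330];cv2.imwrite("pics/c6.png",cv2.resize(a,None,fx=3.6,fy=3.6,interpolation=2))
E
```

```text
clock: 10.95
ee_pos: [0.5286, 0.075, 0.2429]
ee_rot: [[-0.9, 0.436, -0.0], [0.436, 0.9, 0.0], [0.0, -0.0, -1.0]]
wrist_force: [-0.7, -0.4, 0.1]
grip_width: 0.0852
grip_force: 0.0
clock: 11.45
ee_pos: [0.5287, 0.075, 0.2429]
ee_rot: [[-0.954, -0.299, -0.0], [-0.299, 0.954, 0.0], [0.0, 0.0, -1.0]]
wrist_force: [0.3, 0.1, 0.1]
grip_width: 0.0849
grip_force: 0.0
clock: 14.75
ee_pos: [0.5288, 0.075, 0.2429]
ee_rot: [[-0.181, 0.983, -0.0], [0.983, 0.181, 0.0], [0.0, -0.0, -1.0]]
wrist_force: [0.1, -0.5, 0.0]
grip_width: 0.0851
grip_force: 0.0
[ 5.08232664e-01  1.09341390e-01 -2.57053023e-01 -7.99513567e-05
 -1.20445348e+00  2.81581497e+00] [-0.02555009  0.00412725 -0.0456291 ]
```

View pics/c6.png

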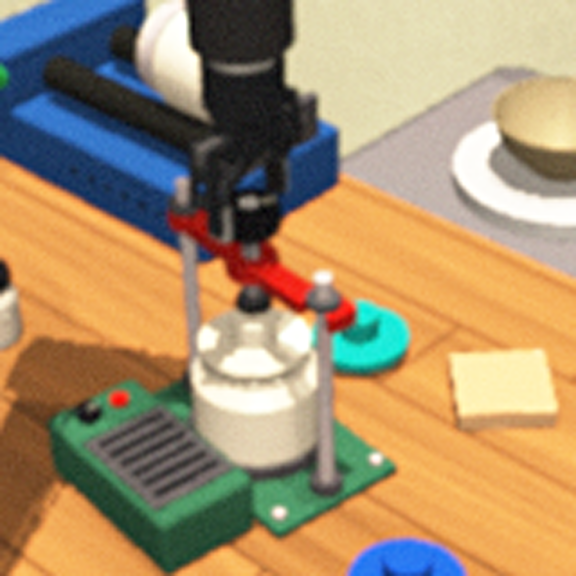

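```bash
cat > foot.py <<'E'
from h import *
s=r.read_state();v=[];ims=[]
for i in range(2): S=optics.camera("side");ims.append(S["image"].astype(float).mean(2))
g=np.mean(ims,0)[180:206,238:244].mean(1)
i0=g[:20].argmin();k=next(i for i in range(i0,25) if g[i+1]>110)
e=180+k+(110-g[k])/(g[k+1]-g[k])
ax=np.array([.529,.0755,0])
zs=np.linspace(.14,.2,601);vv=[max(proj(S,ax+[.018*np.cos(t),.018*np.sin(t),z])[1] for t in np.linspace(3.2,4.6,15)) for z in zs]
print("edge",round(e,2),"foot z",zs[np.argmin(abs(np.array(vv)-e))].round(4),"ftz",np.round(s["ft_torque"][2],3),"j6",s["qpos"][5].round(3),g.round().astype(int).tolist())
E
python3 foot.py
python3 -m inch '[[[0,0,0],0],[[0,0,0],0],[[0,0,0],0],[[0,0,0],0],[[0,0,0],0]]' 4.5
python3 -m inch '[[[0,0,-0.03],-0.15],[[0,0,-0.03],-0.15],[[0,0,-0.03],-0.15],[[0,0,-0.03],-0.15],[[0,0,-0.03],-0.15]]'
python3 foot.py
python3 -m inch '[[[0,0,-0.03],-0.15],[[0,0,-0.03],-0.15],[[0,0,-0.03],-0.15],[[0,0,-0.03],-0.15],[[0,0,-0.03],-0.15]]'
python3 foot.py
python3 -m inch '[[[0,0,-0.03],-0.15],[[0,0,-0.03],-0.15],[[0,0,-0.03],-0.15],[[0,0,-0.03],-0.15],[[0,0,-0.03],-0.15]]'
python3 foot.py
```

```text
edge 196.79 foot z 0.1731 ftz 0.029 j6 2.816 [88, 82, 67, 62, 72, 80, 75, 68, 69, 80, 85, 81, 65, 51, 43, 27, 55, 125, 164, 190, 225, 223, 205, 200, 198, 196]
clock: 15.4
ee_pos: [0.5293, 0.075, 0.2434]
ee_rot: [[-0.184, 0.983, 0.001], [0.983, 0.184, 0.0], [-0.0, 0.001, -1.0]]
wrist_force: [1.1, -1.0, 4.8]
grip_width: 0.0545
grip_force: 63.2
clock: 15.9
ee_pos: [0.5292, 0.0752, 0.242]
ee_rot: [[0.54, 0.842, 0.001], [0.842, -0.54, 0.0], [0.001, 0.001, -1.0]]
wrist_force: [0.0, 1.1, 5.5]
grip_width: 0.0544
grip_force: 63.4
edge 197.22 foot z 0.1713 ftz 0.191 j6 2.063 [83, 78, 67, 59, 68, 77, 74, 69, 70, 82, 90, 93, 75, 54, 46, 34, 41, 98, 152, 189, 227, 222, 204, 199, 198, 197]
clock: 16.5
ee_pos: [0.5293, 0.0753, 0.2405]
ee_rot: [[0.968, 0.25, 0.001], [0.25, -0.968, 0.0], [0.001, -0.0, -1.0]]
wrist_force: [-1.0, 0.5, 5.7]
grip_width: 0.054
grip_force: 63.4
edge 197.54 foot z 0.17 ftz 0.21 j6 1.315 [82, 74, 60, 57, 67, 78, 74, 70, 73, 85, 90, 87, 79, 60, 48, 38, 30, 73, 142, 190, 227, 223, 205, 199, 198, 197]
clock: 17.1
ee_pos: [0.5294, 0.0752, 0.2391]
ee_rot: [[0.879, -0.477, 0.001], [-0.477, -0.879, 0.0], [0.001, -0.001, -1.0]]
wrist_force: [0.6, 0.0, 5.4]
grip_width: 0.0544
grip_force: 63.5
edge 197.77 foot z 0.169 ftz 0.13 j6 0.565 [83, 80, 69, 57, 57, 60, 60, 59, 66, 81, 87, 87, 85, 67, 51, 43, 27, 55, 126, 174, 201, 201, 197, 195, 195, 193]
```

```bash
sed -i 's/,g.round.*$/)/' foot.py
python3 -m inch '[[[0,0,-0.03],-0.15],[[0,0,-0.03],-0.15],[[0,0,-0.03],-0.15],[[0,0,-0.03],-0.15],[[0,0,-0.03],-0.15]]' | grep force
python3 foot.py
python3 -m inch '[[[0,0,-0.03],-0.15],[[0,0,-0.03],-0.15],[[0,0,-0.03],-0.15],[[0,0,-0.03],-0.15],[[0,0,-0.03],-0.15]]'| grep force
python3 foot.py
python3 -m inch '[[[0,0,-0.03],-0.15],[[0,0,-0.03],-0.15],[[0,0,-0.03],-0.15]]'| grep force
python3 foot.py
```

```text
wrist_force: [-0.0, 0.2, 6.4]
grip_force: 63.5
edge 198.19 foot z 0.1673 ftz 0.276 j6 -0.185
wrist_force: [0.2, 0.0, 5.9]
grip_force: 63.5
edge 198.39 foot z 0.1664 ftz 0.18 j6 -0.935
wrist_force: [-0.3, -0.5, 6.1]
grip_force: 63.5
edge 198.55 foot z 0.1658 ftz 0.186 j6 -1.385
```

```bash
python3 -m inch '[[[0,0,-0.03],-0.15],[[0,0,-0.03],-0.15],[[0,0,-0.03],-0.15]]'| grep force
python3 foot.py
python3 -m inch '[[[0,0,-0.03],-0.15],[[0,0,-0.03],-0.15],[[0,0,-0.03],-0.15],[[0,0,-0.03],-0.15]]'
python3 foot.py
```

```text
wrist_force: [0.4, -0.5, 6.6]
grip_force: 63.5
edge 198.62 foot z 0.1655 ftz 0.217 j6 -1.835
clock: 19.6
ee_pos: [0.5294, 0.075, 0.2333]
ee_rot: [[-0.937, 0.349, 0.001], [0.349, 0.937, -0.0], [-0.001, 0.0, -1.0]]
wrist_force: [-0.1, 0.0, 7.1]
grip_width: 0.0542
grip_force: 63.5
edge 198.87 foot z 0.1644 ftz 0.143 j6 -2.435
```

```bash
python3 -m inch '[[[0,0,-0.03],-0.15],[[0,0,-0.03],-0.15],[[0,0,-0.03],-0.15]]'
python3 foot.py;python3 foot.py
python3 - <<'E'
from h import *
a=optics.camera("side")["image"][:,:,::-1][150:235,200:290];cv2.imwrite("pics/c7.png",cv2.resize(a,None,fx=6.5,fy=6.5,interpolation=2))
E
```

```text
clock: 20.0
ee_pos: [0.5294, 0.0749, 0.2325]
ee_rot: [[-0.692, 0.722, 0.002], [0.722, 0.692, -0.0], [-0.001, 0.001, -1.0]]
wrist_force: [0.2, 0.1, 7.4]
grip_width: 0.0541
grip_force: 63.6
edge 199.25 foot z 0.1629 ftz 0.25 j6 -2.885
edge 199.25 foot z 0.1629 ftz -0.207 j6 -2.885
```

View pics/c7.png

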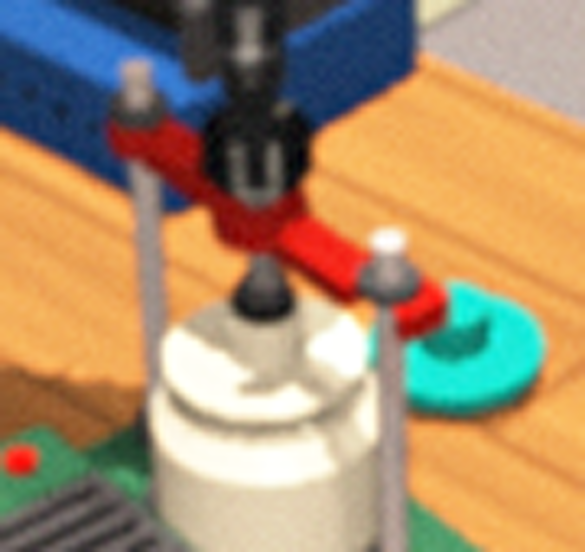

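```bash
python3 -m inch '[[[0,0,0],0],[[0,0,0],0],[[0,0,0],0],[[0,0,0.1],0],[[0,0,0],0.15]]' 8.5
python3 -m inch '[[[0,0,0],0.15],[[0,0,0],0.15],[[0,0,0],0.15],[[0,0,0],0.15],[[0,0,0],0.15]]' >/dev/null
python3 -m inch '[[[0,0,0],0.15],[[0,0,0],0.15],[[0,0,0],0.15],[[0,0,0],0.15],[[0,0,0],0.15]]' >/dev/null
python3 -m inch '[[[0,0,0],0.15],[[0,0,0],0.15],[[0,0,0],0.15],[[0,0,0],0.15],[[0,0,0],0.15]]' >/dev/null
python3 -m inch '[[[0,0,0],0],[[0,0,0],0]]';python3 foot.py
python3 -m inch '[[[0,0,0],0],[[0,0,0],0],[[0,0,0],0],[[0,0,0],0],[[0,0,0],0]]' 4.5
python3 -m inch '[[[0,0,-0.03],-0.15],[[0,0,-0.03],-0.15],[[0,0,-0.03],-0.15],[[0,0,-0.03],-0.15]]'|grep force
python3 foot.py
python3 -m inch '[[[0,0,-0.03],-0.15],[[0,0,-0.03],-0.15],[[0,0,-0.03],-0.15]]'|grep force
python3 foot.py
python3 -m inch '[[[0,0,-0.03],-0.15],[[0,0,-0.03],-0.15],[[0,0,-0.03],-0.15]]'
python3 foot.py
```

```text
clock: 20.75
ee_pos: [0.5288, 0.075, 0.2325]
ee_rot: [[-0.795, 0.606, -0.0], [0.606, 0.795, -0.0], [0.0, -0.0, -1.0]]
wrist_force: [-0.4, -0.2, 0.4]
grip_width: 0.085
grip_force: 0.0
clock: 22.45
ee_pos: [0.5288, 0.075, 0.2324]
ee_rot: [[0.023, -1.0, -0.0], [-1.0, -0.023, -0.0], [0.0, 0.0, -1.0]]
wrist_force: [-0.5, 0.5, 0.3]
grip_width: 0.0854
grip_force: 0.0
edge 198.83 foot z 0.1646 ftz 0.029 j6 -0.486
clock: 23.05
ee_pos: [0.5293, 0.075, 0.233]
ee_rot: [[0.027, -1.0, 0.001], [-1.0, -0.027, 0.0], [-0.0, -0.001, -1.0]]
wrist_force: [0.9, -0.4, 4.8]
grip_width: 0.0538
grip_force: 63.2
wrist_force: [0.5, -0.1, 5.8]
grip_force: 63.2
edge 198.83 foot z 0.1646 ftz 0.227 j6 -1.087
wrist_force: [-1.1, -0.1, 6.3]
grip_force: 63.3
edge 198.84 foot z 0.1646 ftz 0.244 j6 -1.537
clock: 24.25
ee_pos: [0.5295, 0.0752, 0.2303]
ee_rot: [[-0.996, -0.092, 0.002], [-0.092, 0.996, 0.0], [-0.002, 0.0, -1.0]]
wrist_force: [0.4, -0.6, 6.4]
grip_width: 0.0542
grip_force: 63.3
edge 198.85 foot z 0.1645 ftz 0.312 j6 -1.987
```

```bash
python3 -m inch '[[[0,0,0],0],[[0,0,0],0],[[0,0,0],0],[[0,0,0],0],[[0,0,0],0]]' 8.5
python3 -m inch '[[[0,0,2],0],[[0,0,4],0],[[0,0,4],0],[[0,0,2],0],[[0,0,0],0]]'
python3 -m inch '[[[-1,4,0],0],[[-1,4,0],0],[[-1,4,0],0],[[-1,4,0],0],[[0,0,0],0]]'
python3 foot.py
python3 - <<'E'
from h import *
np.set_printoptions(precision=4,suppress=True)
T=optics.camera("top");S=optics.camera("side")
g=T["image"].astype(int);m=((g.max(2)<60)*255).astype(np.uint8);m[:165]=0;m[210:]=0;m[:,:205]=0;m[:,245:]=0
k,l,s,c=cv2.connectedComponentsWithStats(m)
for i in range(1,k):
    if s[i][4]>60: print("top dark",s[i],c[i],plane(T,*c[i],.27))
E
```

```text
clock: 24.85
ee_pos: [0.5288, 0.075, 0.2293]
ee_rot: [[-0.995, -0.098, -0.0], [-0.098, 0.995, -0.0], [0.0, -0.0, -1.0]]
wrist_force: [0.2, 0.0, -0.2]
grip_width: 0.0849
grip_force: 0.0
clock: 25.35
ee_pos: [0.5302, 0.0753, 0.3531]
ee_rot: [[-0.995, -0.098, 0.006], [-0.098, 0.995, 0.002], [-0.006, 0.001, -1.0]]
wrist_force: [-0.2, -0.1, -0.5]
grip_width: 0.0851
grip_force: 0.0
clock: 25.85
ee_pos: [0.4876, 0.2385, 0.348]
ee_rot: [[-0.995, -0.101, -0.002], [-0.101, 0.995, -0.001], [0.002, -0.0, -1.0]]
wrist_force: [0.2, -0.6, 0.4]
grip_width: 0.0851
grip_force: 0.0
edge 198.93 foot z 0.1642 ftz -0.028 j6 -2.285
top dark [210 175  20  20 192] [218.4948 184.3073] [0.5307 0.076  0.27  ]
```

```bash
python3 -c "
from cell import ticket
print(ticket.job_done())"
```

```text
the job is handed in; nothing more can be done
None
```

The job is handed in, with no verdict returned: the bridge is home round the far pillar, the knob was turned down about 20 mm so the foot presses on the lid (I estimate 40–75 N), and the arm is clear; I touched no other pots.

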